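# Change over a guarded push-to-turn selector with a fork key

### The arm

A 6-joint arm with a two-finger parallel gripper is mounted at the origin on a cart in front of the work surface, level with it; the furniture and walls round the work are solid. World frame = base frame: x ahead of the robot, y to its left, z up, the work surface at z = 0. Lengths are in m, angles in degrees, forces in N, time in s.
With the tool pointing down it reaches from about 0.325 to 0.9 m from the base axis. Payload 3.5 kg.
Tool frame: the origin (TCP) lies on the centre line of the jaws, within the pads' length; the fingertips stand 17 mm ahead of it and the grasp point (between the pads) lies 2 mm behind it (r.tcp_to_tips is the distance from the TCP to the fingertips, in m); z points along the fingers, y is the line along which they close (so a half turn about z gives the same grasp; the last joint's range is limited). The gripper opens to 85 mm and grips with 20 to 120 N. Pads are 22 mm wide; open, the fingers measure 114 mm over their backs; the gripper's body (76 mm by 85 mm) begins 54 mm behind the grasp point. The pads swing forward as they close: fully open they stand 13 mm farther back than shut.
Start: joints at [-74.164, 15.837, -1.513, 72.651, 0, 84.076], TCP at [0.232, -0.58, 0.248] pointing down, gripper open.
Joint ranges: [-178.77, 178.77], [-48.84, 107.48], [-61.69, 71.31], [-111.58, 123.2], [-90, 87.43], [-180, 180]. Speed limits (degrees/s): [147.25, 147.25, 180, 180, 180, 180].

### API

Orientations are given as [roll, pitch, yaw] about the fixed x, y, z axes, in that order (R = Rz(yaw) Ry(pitch) Rx(roll)).
In Python, from workcell import r, optics, order gives the robot as it stands.
- The arm moves only by the tool move_arm, never from a script. Its argument "moves" is a list of rows, each a list of 6 numbers: the shift along the tool's x, y, z scaled (see below), then the turn, a rotation vector about the tool's x, y, z scaled (see below). A call has 1 to 8 rows; each row shifts and turns the commanded pose from where the row before left it, along the tool's axes as they then stand; what a row does not reach is not made up. The controller multiplies each number of a shift by 0.02 m and each number of a turn by 6 degrees. A row lasts 1/10 s, in which the tool goes at most 50 mm and 8.59 degrees, less where a joint would pass 70% of its speed; a pose out of reach is approached as far as the arm can. A call with a number of a shift or a turn outside -1 to 1 is refused whole. A call with a gripper value outside its range is refused whole. "claw" is the closure in counts, from 0 (fully open) to 255 (shut), set as the call begins (left out, the last holds). The fingers move at their own pace and stop on an object; "newtons" is the grip in N (left out, the last holds). Time passes only in rows, so rows that do not move let the fingers close. It gives the time, the measured TCP pose, the force, the opening and the grip force at its end, in the units of the state.
- r.get_obs(): the state, without advancing time (a new reading comes with each control period).
- optics.capture(name): name is "scene" or "top" or "wrist"; returns (picture, depth): 420x560x3 uint8, blue, green, red; 420x560 float32, m along the optical axis (not along the pixel's ray), 0 where there is no reading.
- optics.camera_params(name): a dict with "K" (3x3 intrinsics, pixels), "pose" (4x4, takes a point from camera to world coordinates); the wrist camera has in their place "mount" (4x4, takes a point from camera to tool coordinates, whose origin is the TCP and whose axes are the flange's). Camera axes: x right, y down, z forward; pixel columns grow to the right and rows downward; lengths in m; the calibration is good to about 2 mm. The wrist camera is an equidistant fisheye: a pixel r from the principal point sees the ray r / f radians off the axis. A picture is of the moment at which its call begins: read the wrist's pose just before it. camera_params takes no time and is no camera call.
- order.sign_off(): hands the job in; it is judged then, once.
The state is a dict: "time_s": time; "joint_pos": joint angles; "qd": joint speeds; "joint_efforts": joint torques, N m; "eef_pos": TCP position; "tcp_rot": TCP orientation; "ft_force": force on the tool from outside, world axes, zero at the start; "moment": the same for the moment, N m; "finger_gap": opening from 0.0 (shut) to 1.0 (fully open); "grasp_force": force on a finger pad.
Only numpy, scipy, OpenCV 4.12 (cv2) and the standard library are available. Lean on these libraries where they do the work, as an engineer would, in place of code of your own. Each camera call takes 0.05 s, during which the arm holds its last target. There are 200 camera calls.

### The job

Take the fork key from its holder, reach with it through the round guard opening of the grey vacuum changeover box, fit its fork over the bar of the recessed knob, gently push the knob in against its spring and turn it clockwise past its safety catch to the second position. Then put the key back upright in its holder. Do not force the knob or lean on the guard, and leave the bottle, the flask and the beaker alone.

Things in the scene. Friction and masses are not known exactly. Their poses are not given: they have to be found in the camera images.
- box: fixed vacuum changeover box: grey steel housing 150 x 150 x 115 mm high, aluminium guard plate on top, three brass hose barbs on its +x (back) face. Origin: centre of its underside, z up; turned up to 0.4 rad either way. Its recessed knob is a black 48 mm disc with a bare metal grip bar 26 mm long, 8 mm wide, 10 mm high across its axis. More than 20 N between key and box is damage.
- opening (a point): centre of the round guard opening (38 mm diameter, plate 6 mm thick) at the box's upper surface, 115 mm above the worktop; z up. The knob's vertical axis runs through it. The top of the knob's bar lies 28 to 52 mm below it, differing from box to box: not measured, to be found by feel. The knob is sprung downward along this axis (see knob).
- knob (a joint): knob angle, rad, clockwise from above; at 0 the bar lies along the box's x. Starts 0 to 0.3. Catch blocks it at 0.4 unless pushed in 5 mm or more; past 1.0 it springs up, in second position. Stop at 1.35; done above 1.08. Spring: gives at 4.5 N, 1 N per mm (10 N at 5.5 mm), bottoms hard at 7 mm, 11.5 N. Push 10 to 11 N. Over 22 N key on knob is damage.
- key: loose fork key, 135 mm tall, about 150 g. Origin: centre of the fork tips (lowest point), z up the shaft. Two tines, each 22 mm along x, 5 thick, 9 long, 13 mm gap between them in y (23 outside); web above the gap presses on the bar's top; 12 mm shaft; black handle z = 90 to 135 mm, 40 mm along x, 16 thick in y. Key's x must lie along the bar, either way round.
- holder: the fixed grey key holder, a block 70 x 70 x 45 mm high with a square pocket 28 x 28 mm, 35 mm deep, its rim chamfered 3 mm. Origin: centre of the underside. The key stands on the pocket floor, 10 mm above the worktop, on the holder's axis, its x along the holder's x to 0.05 rad.
- bottle: white plastic bottle with red cap, 62 mm diameter, 126 mm tall, bystander. Origin at the underside.
- flask: clear conical glass flask, 70 mm wide, 125 mm tall, bystander. Origin at the underside.
- beaker: small clear beaker, 60 mm wide, 70 mm tall, bystander. Origin at the underside.
Things that resemble listed ones, but are neither listed nor needed, are in the scene too. There is more than one size of the key; the one meant has the size given above.

How it is judged (in metres and radians):
On the way, in this order (a step that is already met when the one before it is completed fails the run):
1. the key's fork is through the guard opening, over the knob (z of key in the frame of opening below -0.02 m and horizontal distance between key and opening below 0.01 m), for 0.1 s.
2. the knob is turned past its catch, beyond 1.08 rad (value of joint knob above 1.08 rad), for 0.2 s.
At the end, for the whole second after the job is handed in: The knob is past its catch in the second position (above 1.08 rad); the key stands released and at rest in its holder: within 10 mm of the holder's axis, its tips within 6 mm of the pocket floor, tilted less than 0.15 rad (value of joint knob above 1.08 rad and horizontal distance between key and holder below 0.01 m and height (world z) of key below 0.016 m and angle between key's own z axis and vertical below 0.15 rad and linear speed of key below 0.02 m/s and contact force between the fingers and key below 0.1 N); the robot touches nothing.
It fails at once if the key loads the knob with more than 22 N (contact force between key and knob above 22 N).
It fails at once if the key bears on the box with more than 20 N (contact force between key and box above 20 N).
It fails at once if a bystander is moved by more than 20 mm (distance of any of bottle, flask, beaker from where it was at the start of the episode above 0.02 m).
It also fails if it takes over 72 s, if anything falls off the work surface, if the arm or the gripper's body presses on something with over 40 N, if the wrist force passes 120 N, or if a joint passes its speed limit or range.

## Working session

There is one attempt and no reset: what is moved stays moved. The work goes in short steps, Python scripts to look and compute and a tool call to move; the robot and the scene stay as the last step left them, time stands still between calls to the robot, and variables do not carry over. Pictures are saved under pics/ and viewed, at most 10 in all, crops included, and the job is handed in when it is done.

Besides the shell and the picture viewer there is one more tool, called after ">>>" as a command line: name --pt "numbers of a row" for each row, then --argument value for the rest. move_arm: Moves the arm, as the interface text tells. Shifts and turns lie within -1 to 1; 1 stands for 0.02 m of shift or 6 degrees of turn. Its arguments: {"type":"object","properties":{"moves":{"type":"array","items":{"type":"array","items":{"type":"number","minimum":-1,"maximum":1}}},"claw":{"type":"number"},"newtons":{"type":"number"}},"required":["moves"]}

```bash
mkdir -p pics; ls
python3 - <<'E'
from workcell import r,optics,order
import cv2,numpy as np
o=r.get_obs();print(o)
for n in("scene","top"):
    p,d=optics.capture(n);np.savez(n,p=p,d=d);cv2.imwrite(f'pics/{n}.png',p);c=optics.camera_params(n);print(n,c["K"],c["pose"])
print(optics.camera_params("wrist"))
E
```

```text
pics
{'time_s': 0.0, 'joint_pos': array([-7.41623135e+01,  1.58778345e+01, -1.59733890e+00,  7.26496583e+01,
       -3.37306460e-04,  8.40759670e+01]), 'qd': array([-0.02343935,  0.0805121 ,  0.03333516, -0.02585927,  0.06443894,
       -0.00250327]), 'joint_efforts': array([-2.93262874e-04, -4.45509195e+01,  2.95201188e+01,  1.63791119e-02,
        5.79273205e-05,  7.19057880e-06]), 'eef_pos': array([ 0.23150981, -0.57975602,  0.24716837]), 'tcp_rot': array([-1.79875800e+02, -1.25483401e-02,  2.17617063e+01]), 'ft_force': array([-0.06303116, -0.3149503 , -0.59473849]), 'moment': array([-0.00374273,  0.04381196,  0.04595571]), 'grasp_force': 0.0, 'finger_gap': 0.9972156154676687}
scene [[438.2590121    0.         276.04173554]
 [  0.         438.2590121  206.2465989 ]
 [  0.           0.           1.        ]] [[-0.82411572 -0.42442228  0.37509868  0.0558082 ]
 [-0.56634096  0.62859146 -0.53303911  0.76060896]
 [-0.00955015 -0.65171965 -0.75839982  1.19484175]
 [ 0.          0.          0.          1.        ]]
top [[438.42489291   0.         286.17761479]
 [  0.         438.42489291 208.65030179]
 [  0.           0.           1.        ]] [[-0.00335321 -0.99691965  0.07835795  0.52792578]
 [-0.99982133  0.00188465 -0.01880821 -0.01050854]
 [ 0.0186026  -0.07840702 -0.99674785  1.21226916]
 [ 0.          0.          0.          1.        ]]
{'K': array([[325.1922621 ,   0.        , 284.05438169],
       [  0.        , 325.1922621 , 207.12892313],
       [  0.        ,   0.        ,   1.        ]]), 'mount': array([[-2.25612954e-04, -9.65435100e-01, -2.60643466e-01,
         6.59391335e-02],
       [ 9.99998773e-01, -6.21901865e-04,  1.43795361e-03,
        -1.07491633e-03],
       [-1.55034555e-03, -2.60642821e-01,  9.65434056e-01,
        -1.26239005e-01],
       [ 0.00000000e+00,  0.00000000e+00,  0.00000000e+00,
         1.00000000e+00]])}
```

View pics/scene.png

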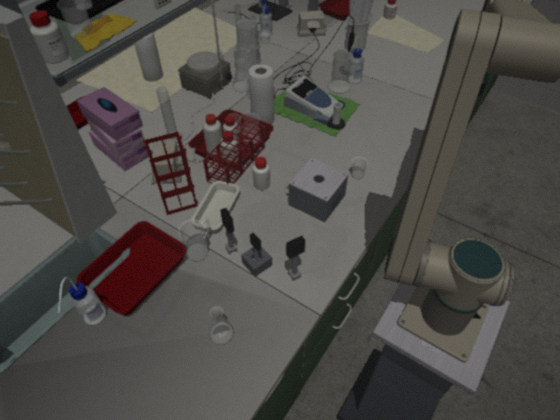

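View pics/top.png

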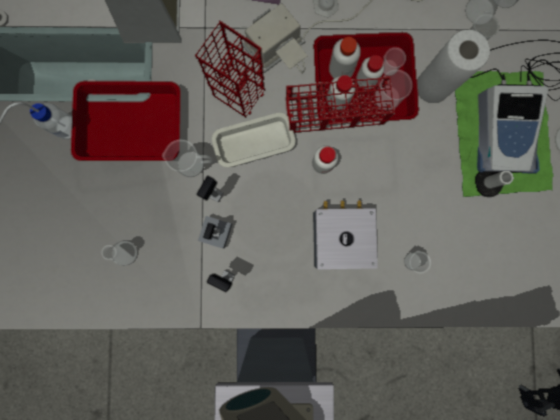

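The scene view shows three black-handled keys at about (228,222), (255,243) and (295,250), with the middle one in a grey block, and the box at (318,187). In the top view the keys are at (208,187), (212,230, in the block) and (220,282). The guard opening is at (346,239), and the beaker or flask near the box is at (418,260). Next I'll measure with depth.

```bash
cat > h.py <<'E'
import numpy as np,cv2
from workcell import optics
def cloud(n):
    z=np.load(n+'.npz');p,d=z['p'],z['d'];c=optics.camera_params(n);K,T=c['K'],c['pose']
    v,u=np.mgrid[:420,:560];X=np.stack([(u-K[0,2])/K[0,0]*d,(v-K[1,2])/K[1,1]*d,d],-1)@T[:3,:3].T+T[:3,3]
    X[d==0]=np.nan
    return p,X
E
python3 - <<'E'
from h import *
for n,rois in(("top",{'kA':(190,172,235,205),'kB':(195,210,238,252),'kC':(200,255,255,295),'box':(305,195,388,280)}),("scene",{'kA':(215,205,242,255),'kB':(240,230,275,275),'kC':(282,232,308,282),'box':(285,155,350,225)})):
    p,X=cloud(n);g=p.max(-1).astype(int)
    for k,(a,b,c,d) in rois.items():
        x=X[b:d,a:c];gg=g[b:d,a:c];z=x[...,2]
        if k=='box':
            m=(z>.105)&(z<.125);pts=x[m];r_=cv2.minAreaRect((pts[:,:2]*1000).astype(np.float32));print(n,k,r_,np.median(pts[:,2]))
        else:
            m=(gg<45)&(z>.07);pts=x[m]
            if len(pts)<5: print(n,k,len(pts));continue
            print(n,k,len(pts),'zmax',np.percentile(pts[:,2],[2,50,98]),'xy',np.median(pts[pts[:,2]>pts[:,2].max()-.015],0),cv2.minAreaRect((pts[:,:2]*1000).astype(np.float32)))
            m=(z>.035)&(z<.055);pts=x[m]
            if len(pts)>9:print('   block',len(pts),cv2.minAreaRect((pts[:,:2]*1000).astype(np.float32)))
p=np.load('top.npz')['p'];q=np.load('scene.npz')['p']
a=cv2.resize(p[165:300,185:265],None,fx=4,fy=4,interpolation=2);b=cv2.resize(q[195:290,205:315],None,fx=4,fy=4,interpolation=2)
o=np.zeros((540,760,3),np.uint8);o[:a.shape[0],:320]=a;o[:380,320:760]=b;cv2.imwrite('pics/z.png',cv2.convertScaleAbs(o,alpha=1.7))
E
```

```text
top kA 251 zmax [0.1333257  0.18183259 0.18675085] xy [0.66033624 0.15949622 0.18289608] ((660.4761962890625, 160.7883758544922), (21.395238876342773, 50.657188415527344), 62.4310417175293)
   block 20 ((687.727294921875, 187.38119506835938), (90.65817260742188, 16.87641143798828), 47.64474868774414)
top kB 107 zmax [0.10615847 0.1421518  0.14683634] xy [0.55795029 0.15714301 0.14335302] ((558.3412475585938, 158.34349060058594), (14.990139961242676, 35.191524505615234), 72.09080505371094)
   block 505 ((559.3857421875, 159.3819580078125), (70.91426086425781, 69.8464126586914), 73.00370025634766)
top kC 231 zmax [0.1430038  0.18227734 0.1868882 ] xy [0.4367007  0.12652898 0.18266331] ((437.04754638671875, 126.72328186035156), (51.249977111816406, 19.890499114990234), 63.498504638671875)
top box ((539.717529296875, -182.54244995117188), (150.14276123046875, 150.56752014160156), 0.6717777848243713) 0.11393110211068536
scene kA 189 zmax [0.1232077  0.17565526 0.1881307 ] xy [0.65669774 0.16483891 0.18498562] ((658.55810546875, 163.8463897705078), (19.619537353515625, 54.41994094848633), 
[... 173 characters left out ...]
0.14916384] xy [0.55623109 0.16222086 0.14507714] ((555.9314575195312, 161.9259033203125), (13.462841987609863, 39.93454360961914), 73.72977447509766)
   block 378 ((557.7525634765625, 157.8095703125), (74.0283432006836, 73.7663803100586), 72.0839614868164)
scene kC 282 zmax [0.13113442 0.17255644 0.18886182] xy [0.43357632 0.13292598 0.18485762] ((433.7508544921875, 130.52508544921875), (52.16282653808594, 21.893712997436523), 63.11960220336914)
   block 19 ((430.26202392578125, 131.61439514160156), (13.196348190307617, 6.556485652923584), 41.03512191772461)
scene box ((538.5025634765625, -181.85098266601562), (153.30018615722656, 162.44700622558594), 1.1194227933883667) 0.11588630757760432
```

View pics/z.png

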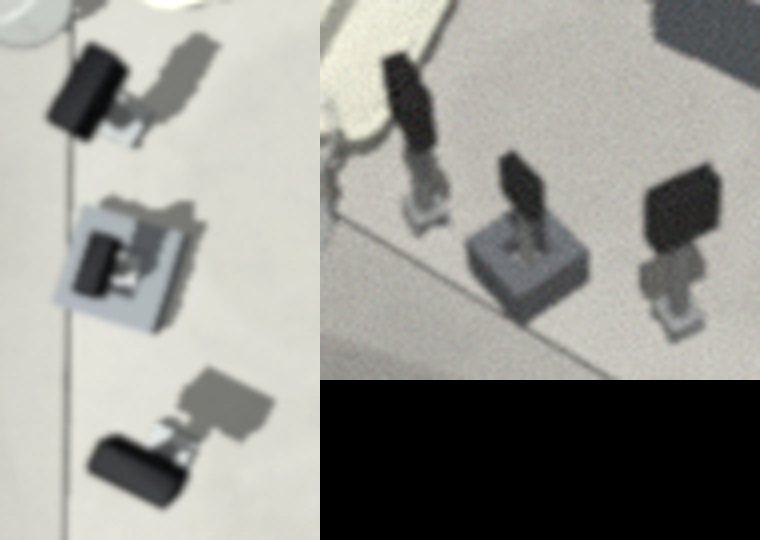

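The key in the block tops out at 0.145 m, which matches 10 + 135 mm, so it is the right one. The other two, at about 0.185 m, are decoys. The holder is at (0.5585, 0.159) with yaw -17° and the box at (0.540, -0.183) with yaw about +1°. I'll grasp at tool yaw 163° to keep joint 6 in range, and look down the opening on the way.

>>> move_arm --pt "0 0 0 0 0 -0.98" --pt "0 0 0 0 0 -0.98" --pt "0 0 0 0 0 -0.98" --pt "0 0 0 0 0 -0.98" --pt "0 0 0 0 0 -0.98" --pt "0 0 0 0 0 -0.98" --pt "0 0 0 0 0 -0.98" --pt "0 0 0 0 0 -0.98"

```text
time_s: 0.9
eef_pos: [0.2316, -0.58, 0.2476]
tcp_rot: [-180.0, -0.1, 69.0]
ft_force: [1.0, -1.3, 0.1]
finger_gap: 0.993
grasp_force: 0.0
```

>>> move_arm --pt "0 0 0 0 0 -0.98" --pt "0 0 0 0 0 -0.98" --pt "0 0 0 0 0 -0.98" --pt "0 0 0 0 0 -0.98" --pt "0 0 0 0 0 -0.98" --pt "0 0 0 0 0 -0.98" --pt "0 0 0 0 0 -0.98" --pt "0 0 0 0 0 -0.98"

```text
time_s: 1.7
eef_pos: [0.2316, -0.58, 0.2476]
tcp_rot: [180.0, -0.1, 116.1]
ft_force: [0.1, 0.4, 0.7]
finger_gap: 0.997
grasp_force: 0.0
```

>>> move_arm --pt "0 0 0 0 0 -0.98" --pt "0 0 0 0 0 -0.98" --pt "0 0 0 0 0 -0.98" --pt "0 0 0 0 0 -0.98" --pt "0 0 0 0 0 -0.98" --pt "0 0 0 0 0 -0.98" --pt "0 0 0 0 0 -0.98" --pt "0 0 0 0 0 -1"

```text
time_s: 2.5
eef_pos: [0.2316, -0.58, 0.2476]
tcp_rot: [179.9, -0.0, 163.3]
ft_force: [0.6, -0.4, 0.6]
finger_gap: 1.0
grasp_force: 0.0
```

>>> move_arm --pt "-0.51 0.98 0 0 0 0" --pt "-0.51 0.98 0 0 0 0" --pt "-0.51 0.98 0 0 0 0" --pt "-0.51 0.98 0 0 0 0" --pt "-0.51 0.98 0 0 0 0" --pt "-0.51 0.98 0 0 0 0" --pt "-0.51 0.98 0 0 0 0" --pt "-0.51 0.98 0 0 0 0"

```text
time_s: 3.3
eef_pos: [0.3559, -0.4533, 0.2477]
tcp_rot: [180.0, -0.0, 163.0]
ft_force: [-0.5, 0.4, 0.1]
finger_gap: 0.998
grasp_force: 0.0
```

>>> move_arm --pt "-0.51 0.98 0 0 0 0" --pt "-0.51 0.98 0 0 0 0" --pt "-0.51 0.98 0 0 0 0" --pt "-0.51 0.98 0 0 0 0" --pt "-0.51 0.98 0 0 0 0" --pt "-0.51 0.98 0 0 0 0" --pt "-0.51 0.98 0 0 0 0" --pt "-0.51 0.98 0 0 0 0"

```text
time_s: 4.1
eef_pos: [0.4797, -0.3273, 0.2477]
tcp_rot: [180.0, -0.1, 163.0]
ft_force: [0.4, -0.1, -0.6]
finger_gap: 0.996
grasp_force: 0.0
```

>>> move_arm --pt "-0.51 0.98 0 0 0 0" --pt "-0.51 0.98 0 0 0 0" --pt "-0.51 0.98 0 0 0 0" --pt "-0.51 0.98 0 0 0 0" --pt "-0.51 0.98 0 0 0 0" --pt "-0.51 0.98 0 0 0 0" --pt "-0.51 0.98 0 0 0 0" --pt "-0.51 0.98 0 0 0 0"

```text
time_s: 4.9
eef_pos: [0.6036, -0.2013, 0.2476]
tcp_rot: [180.0, -0.1, 163.0]
ft_force: [0.3, -0.3, -0.8]
finger_gap: 1.0
grasp_force: 0.0
```

>>> move_arm --pt "0 0 0 0 0 0" --pt "0 0 0 0 0 0"

```text
time_s: 5.1
eef_pos: [0.603, -0.2019, 0.2477]
tcp_rot: [-180.0, -0.1, 163.1]
ft_force: [0.8, 0.4, -0.8]
finger_gap: 0.999
grasp_force: 0.0
```

```bash
cat >> h.py <<'E'
from scipy.spatial.transform import Rotation as Ro
def tcpT(o):
    T=np.eye(4);T[:3,:3]=Ro.from_euler('xyz',o['tcp_rot'],degrees=True).as_matrix();T[:3,3]=o['eef_pos'];return T
def wrist(r,name):
    o=r.get_obs();p,d=optics.capture('wrist');np.savez(name,p=p,d=d,T=tcpT(o));cv2.imwrite(f'pics/{name}.png',p);return o
def wray(name,uv):
    """rays in world from wrist pixel(s)"""
    c=optics.camera_params('wrist');K=c['K'];T=np.load(name+'.npz')['T']@c['mount']
    q=(np.atleast_2d(uv)-K[:2,2])/K[0,0];th=np.linalg.norm(q,axis=1,keepdims=True)+1e-12
    D=np.hstack([q/th*np.sin(th),np.cos(th)])@T[:3,:3].T
    return T[:3,3],D
def onplane(name,uv,z):
    C,D=wray(name,uv);return C+D*((z-C[2])/D[:,2:])
E
python3 - <<'E'
from h import *;from workcell import r
o=wrist(r,'w1')
E
```

```text
(no output)
```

View pics/w1.png

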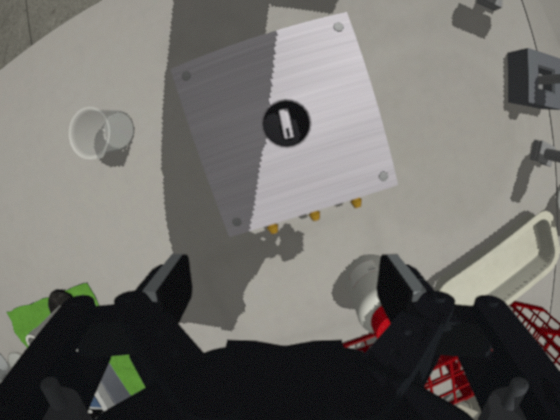

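The box is in view with the opening at (287,123). The light bar is visible inside it, and the plate screws are at (186,76), (338,27), (383,176) and (237,222).

Run:
```python
from h import *
z=np.load('w1.npz');p=z['p'];g=cv2.cvtColor(p,cv2.COLOR_BGR2GRAY)
a,b=252,88;roi=g[b:b+72,a:a+72]
m=(roi<55).astype(np.uint8);cs,_=cv2.findContours(m,cv2.RETR_EXTERNAL,cv2.CHAIN_APPROX_NONE);c=max(cs,key=cv2.contourArea)
P=onplane('w1',c[:,0].astype(float)+[a,b],.115)
(x,y),rad=cv2.minEnclosingCircle((P[:,:2]*1000).astype(np.float32));e=cv2.fitEllipse((P[:,:2]*1000).astype(np.float32));print('hole',x,y,rad,e)
hull=np.zeros_like(m);cv2.drawContours(hull,[c],-1,1,-1);hull=cv2.erode(hull,np.ones((7,7)))
bm=(roi>100)&(hull>0);v,u=np.nonzero(bm)
for h in(.065,.075,.085):
    Q=onplane('w1',np.c_[u+a,v+b].astype(float),h)[:,:2]*1000
    print(h,cv2.minAreaRect(Q.astype(np.float32)),'pca',np.degrees(np.arctan2(*np.linalg.svd(Q-Q.mean(0),full_matrices=False)[2][0][::-1])),Q.mean(0),len(u))
S=onplane('w1',[[186,76],[338,27],[383,176],[237,222]],.115);print(S)
for i,j in((0,1),(1,2),(2,3),(3,0)):
    d=S[j]-S[i];print(np.degrees(np.arctan2(d[1],d[0])),np.linalg.norm(d))
d=z['d'];dd=d[b:b+72,a:a+72]
c_=optics.camera_params('wrist');T=z['T']@c_['mount']
C,D=wray('w1',np.c_[u+a,v+b].astype(float));Dc=D@T[:3,2];X=C+D*(d[v+b,u+a]/Dc)[:,None]
print('bar depth z',np.percentile(X[:,2],[10,50,90]),np.median(X,0))
print(roi[::3,::3])
```

```text
hole 541.197021484375 -181.1348419189453 18.073469161987305 ((541.2877807617188, -181.13356018066406), (34.77386474609375, 35.53125762939453), 158.7880859375)
0.065 ((541.7780151367188, -180.95559692382812), (9.131734848022461, 27.984996795654297), 84.96602630615234) pca -3.707296880111243 [ 541.48558764 -180.99335662] 260
0.075 ((541.7222290039062, -180.97824096679688), (8.836219787597656, 27.079341888427734), 84.96595764160156) pca -3.707296880111245 [ 541.43927161 -181.01478923] 260
0.085 ((541.6664428710938, -181.0009002685547), (8.540703773498535, 26.17375946044922), 84.9659423828125) pca -3.707296880111225 [ 541.39295558 -181.03622184] 260
[[ 0.47865552 -0.24613991  0.115     ]
 [ 0.47690987 -0.11793316  0.115     ]
 [ 0.60486403 -0.11589953  0.115     ]
 [ 0.60739512 -0.24408127  0.115     ]]
90.78008319608851 0.12821863111538742
0.9105507767153483 0.12797032306975653
-88.86877972780374 0.1282067300972631
-179.08387812435816 0.12875606400736123
bar depth z [0.07686031 0.08648518 0.08749813] [ 0.54119353 -0.18082842  0.08648518]
[[ 99  99 101 100  99  98 125 184 185 186 186 187
[... 1675 characters left out ...]
99  99 101 106 152  60  35  35  38  32  59  38  32  35  36  19  87
  173 185 186 186 185 185]
 [ 99 102 103 102 104 173 155  85  38  33  36  34  37  35  34  42 104 169
  187 187 186 185 184 185]
 [104 103 102 100 131 179 182 176 135  91  56  46  48  66 101 154 181 185
  186 185 183 182 179 179]
 [ 99  98 100 103 172 181 183 183 181 176 170 165 165 173 180 185 184 183
  180 179 178 181 180 178]
 [100 100 100 124 180 181 180 181 183 184 186 185 185 183 182 180 178 178
  180 179 176 177 179 179]
 [100 100 101 118 180 181 182 184 185 185 183 181 179 180 178 180 177 178
  177 178 177 180 178 180]
 [ 99 100 101 160 183 185 184 183 182 179 177 178 181 180 177 176 177 177
  179 180 179 180 182 180]]
```

>>> move_arm --pt "0.24 0.98 0 0 0 0" --pt "0.24 0.98 0 0 0 0" --pt "0.24 0.98 0 0 0 0" --pt "0.24 0.98 0 0 0 0" --pt "0.24 0.98 0 0 0 0" --pt "0.24 0.98 0 0 0 0" --pt "0.24 0.98 0 0 0 0" --pt "0.24 0.98 0 0 0 0"

```text
time_s: 5.95
eef_pos: [0.6118, -0.0413, 0.2482]
tcp_rot: [-180.0, -0.0, 162.9]
ft_force: [-0.3, -0.7, -0.3]
finger_gap: 0.997
grasp_force: 0.0
```

>>> move_arm --pt "0.24 0.98 0 0 0 0" --pt "0.24 0.98 0 0 0 0" --pt "0.24 0.98 0 0 0 0" --pt "0.24 0.98 0 0 0 0" --pt "0.24 0.98 0 0 0 0" --pt "0.24 0.98 0 0 0 0" --pt "0.24 0.98 0 0 0 0" --pt "0.24 0.98 0 0 0 0"

```text
time_s: 6.75
eef_pos: [0.6212, 0.1197, 0.2483]
tcp_rot: [-180.0, -0.0, 162.9]
ft_force: [1.1, 0.8, -0.4]
finger_gap: 0.999
grasp_force: 0.0
```

>>> move_arm --pt "0.24 0.98 0 0 0 0" --pt "0 0 0 0 0 0" --pt "0 0 0 0 0 0"

```text
time_s: 7.05
eef_pos: [0.6224, 0.1395, 0.2482]
tcp_rot: [-180.0, -0.0, 163.0]
ft_force: [-0.4, -0.8, 0.7]
finger_gap: 1.0
grasp_force: 0.0
```

Run:
```python
from h import *;from workcell import r
o=wrist(r,'w2');print(o['eef_pos'],o['tcp_rot'])
```

```text
[0.62244154 0.13950852 0.24819771] [-1.79951727e+02 -1.03086033e-02  1.62983029e+02]
```

View pics/w2.png

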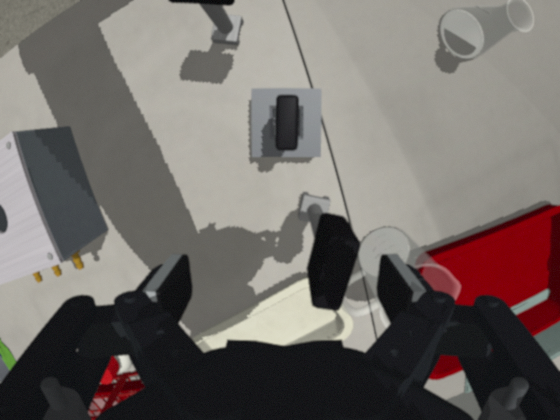

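The key handle is at (288,122) and the holder square is centred near (286,124), both nearly aligned with the image axes. Decoy A at (330,260) sits between the fingers, so I'll stay high while crossing it.

Run:
```python
from h import *
p=np.load('w2.npz')['p'];g=cv2.cvtColor(p,cv2.COLOR_BGR2GRAY)
a,b=262,85;roi=g[b:b+80,a:a+55]
def big(m):
    cs,_=cv2.findContours(m.astype(np.uint8),cv2.RETR_EXTERNAL,cv2.CHAIN_APPROX_NONE);return max(cs,key=cv2.contourArea)[:,0]
for t in(40,50,60):
    c=big(roi<t)+[a,b];P=onplane('w2',c.astype(float),.143);print(t,cv2.minAreaRect((P[:,:2]*1000).astype(np.float32)))
S=onplane('w2',[[251,88],[321,88],[320,158],[250,157]],.045);print(S,S.mean(0),cv2.minAreaRect((S[:,:2]*1000).astype(np.float32)))
```

```text
40 ((560.6424560546875, 161.1246337890625), (15.452289581298828, 37.826683044433594), 72.82523345947266)
50 ((560.5419921875, 160.84292602539062), (16.245450973510742, 37.86320495605469), 72.77631378173828)
60 ((560.8931274414062, 160.76463317871094), (17.041372299194336, 38.98768997192383), 70.72016906738281)
[[0.51670425 0.13765675 0.045     ]
 [0.53711348 0.20458278 0.045     ]
 [0.60537825 0.18337063 0.045     ]
 [0.58353517 0.11543974 0.045     ]] [0.56068279 0.16026247 0.045     ] ((560.6592407226562, 159.9071807861328), (71.35289001464844, 71.4844970703125), 72.73823547363281)
```

>>> move_arm --pt "0.82 0.03 0 0 0 0" --pt "0.82 0.03 0 0 0 0" --pt "0.82 0.03 0 0 0 0" --pt "0.82 0.03 0 0 0 0" --pt "0 0 1 0 0 0" --pt "0 0 1 0 0 0" --pt "0 0 1 0 0 0" --pt "0 0 1 0 0 0" --claw 60 --newtons 40

```text
time_s: 7.9
eef_pos: [0.5604, 0.1611, 0.1679]
tcp_rot: [-180.0, 0.0, 162.9]
ft_force: [-0.2, 0.3, -0.5]
finger_gap: 0.763
grasp_force: 0.0
```

>>> move_arm --pt "0 0 0.8 0 0 0" --pt "0 0 0.8 0 0 0" --pt "0 0 0.6 0 0 0" --pt "0 0 0 0 0 0" --pt "0 0 0 0 0 0"

```text
time_s: 8.4
eef_pos: [0.5607, 0.1615, 0.1245]
tcp_rot: [-180.0, 0.0, 163.0]
ft_force: [-0.2, -0.7, -0.1]
finger_gap: 0.768
grasp_force: 0.0
```

Now I'll close the gripper with a firm grip.

>>> move_arm --pt "0 0 0 0 0 0" --pt "0 0 0 0 0 0" --pt "0 0 0 0 0 0" --pt "0 0 0 0 0 0" --pt "0 0 0 0 0 0" --pt "0 0 0 0 0 0" --pt "0 0 0 0 0 0" --pt "0 0 0 0 0 0" --claw 255 --newtons 60

```text
time_s: 9.2
eef_pos: [0.561, 0.1616, 0.125]
tcp_rot: [-180.0, 0.1, 163.0]
ft_force: [-1.2, -0.9, 5.9]
finger_gap: 0.177
grasp_force: 58.8
```

>>> move_arm --pt "0 0 0 0 0 0" --pt "0 0 0 0 0 0" --pt "0 0 0 0 0 0"

```text
time_s: 9.5
eef_pos: [0.561, 0.1616, 0.125]
tcp_rot: [-180.0, 0.1, 163.0]
ft_force: [-1.2, -1.5, 6.0]
finger_gap: 0.177
grasp_force: 58.8
```

>>> move_arm --pt "0 0 -0.5 0 0 0" --pt "0 0 -0.9 0 0 0" --pt "0 0 -1 0 0 0" --pt "0 0 -1 0 0 0" --pt "0 0 -1 0 0 0" --pt "0 0 -1 0 0 0" --pt "0 0 -1 0 0 0" --pt "0 0 -0.8 0 0 0"

```text
time_s: 10.3
eef_pos: [0.5606, 0.1621, 0.2693]
tcp_rot: [179.9, -0.0, 163.0]
ft_force: [0.7, -0.1, -0.8]
finger_gap: 0.173
grasp_force: 58.4
```

>>> move_arm --pt "-0.24 -0.98 0 0 0 0" --pt "-0.24 -0.98 0 0 0 0" --pt "-0.24 -0.98 0 0 0 0" --pt "-0.24 -0.98 0 0 0 0" --pt "-0.24 -0.98 0 0 0 0" --pt "-0.24 -0.98 0 0 0 0" --pt "-0.24 -0.98 0 0 0 0" --pt "-0.24 -0.98 0 0 0 0"

```text
time_s: 11.1
eef_pos: [0.5511, 0.0002, 0.2679]
tcp_rot: [180.0, -0.1, 163.0]
ft_force: [-0.7, -0.2, -1.3]
finger_gap: 0.184
grasp_force: 58.5
```

>>> move_arm --pt "-0.24 -0.98 0 0 0 0" --pt "-0.24 -0.98 0 0 0 0" --pt "-0.24 -0.98 0 0 0 0" --pt "-0.24 -0.98 0 0 0 0" --pt "-0.24 -0.98 0 0 0 0" --pt "-0.24 -0.98 0 0 0 0" --pt "-0.24 -0.98 0 0 0 0" --pt "-0.24 -0.98 0 0 0 0"

```text
time_s: 11.9
eef_pos: [0.5421, -0.1609, 0.2679]
tcp_rot: [179.9, -0.0, 163.0]
ft_force: [0.3, 0.0, -1.5]
finger_gap: 0.179
grasp_force: 58.5
```

>>> move_arm --pt "-0.24 -0.98 0 0 0 0" --pt "0 0 0 0 0 -1" --pt "0 0 0 0 0 -1" --pt "0 0 0 0 0 0" --pt "0 0 0 0 0 0" --pt "0 0 0 0 0 0"

```text
time_s: 12.5
eef_pos: [0.5412, -0.1804, 0.2682]
tcp_rot: [180.0, -0.0, 174.9]
ft_force: [-0.9, -0.7, -2.0]
finger_gap: 0.181
grasp_force: 58.8
```

Run:
```python
from h import *;from workcell import r
o=wrist(r,'w3');print(o['eef_pos'],o['tcp_rot'],o['ft_force'],o['finger_gap'])
p,d=optics.capture('scene');np.savez('s2',p=p,d=d)
a=np.load('w3.npz')['p'];cv2.imwrite('pics/w3b.png',np.vstack([a[:330][:,:],cv2.resize(p[120:220,260:400],(560,400),interpolation=2)[:260]]))
```

```text
[ 0.54124147 -0.18040746  0.26818143] [ 1.79978958e+02 -1.24500811e-02  1.74934394e+02] [-0.8952854  -0.65681693 -1.95299216] 0.18058781639849406
```

View pics/w3b.png

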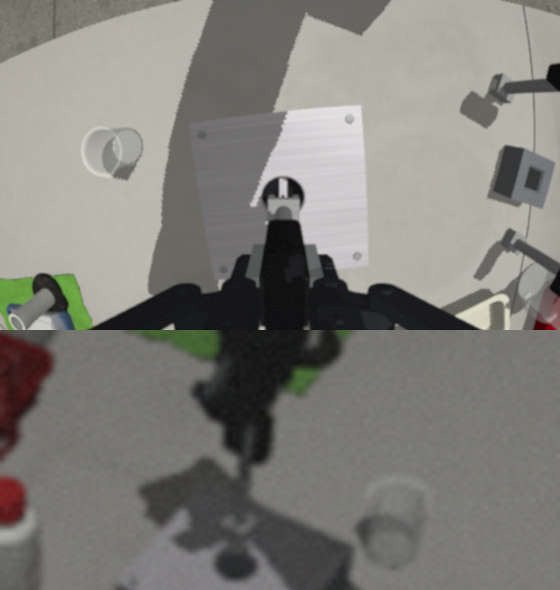

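The fork sits over the opening: the hole is at (284,193), the key at (284,200), and the bar is seen in line with the fork. I'll check the fork against its predicted outline.

Run:
```python
from h import *
z=np.load('w3.npz');p=z['p'].copy();c=optics.camera_params('wrist');K=c['K'];T=z['T']
def proj(pt): # tool pts
    q=(np.linalg.inv(c['mount'])@np.r_[pt,1])[:3];th=np.arctan2(np.hypot(q[0],q[1]),q[2]);n=q[:2]/np.hypot(*q[:2]);return n*th*K[0,0]+K[:2,2]
b=cv2.resize(p[165:235,240:330],None,fx=8,fy=8,interpolation=cv2.INTER_CUBIC)
for x,y in((.011,.0115),(.011,-.0115),(.011,.0065),(.011,-.0065)):
    u=proj([x,y,.115]);print(u);cv2.circle(b,tuple(((u-[240,165]+.5)*8).astype(int)),4,(0,0,255),-1)
Hc=np.linalg.inv(T)
for a in np.linspace(0,6.28,24):
    u=proj((Hc@[.5415+.019*np.cos(a),-.181+.019*np.sin(a),.115,1])[:3]);cv2.circle(b,tuple(((u-[240,165]+.5)*8).astype(int)),2,(0,255,0),-1)
cv2.imwrite('pics/w3c.png',b)
```

```text
[298.29978283 194.36838043]
[268.08828554 194.36681042]
[291.73424394 194.36179077]
[274.64982122 194.36090546]
```

View pics/w3c.png

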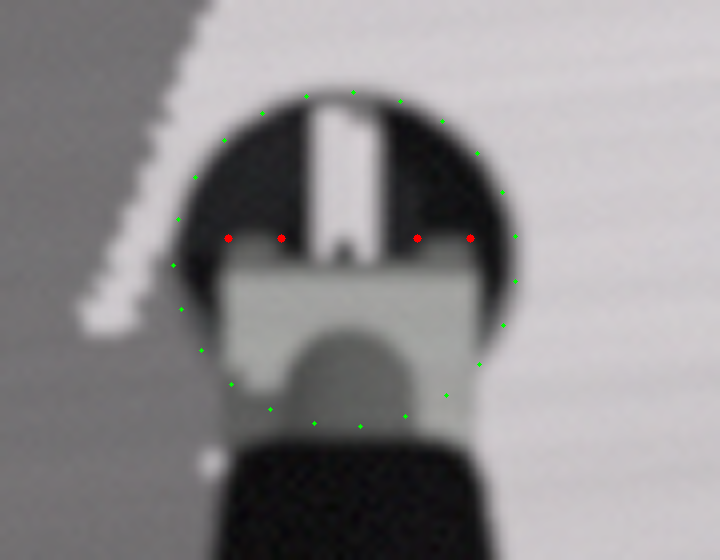

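The predicted tine corners (red) and hole rim (green) match the picture, and the fork needs only about -0.7 mm in tool y. I'll descend in stages.

>>> move_arm --pt "-0.02 -0.04 0.8 0 0 0" --pt "0 0 0.8 0 0 0" --pt "0 0 0.5 0 0 0" --pt "0 0 0.3 0 0 0" --pt "0 0 0.3 0 0 0" --pt "0 0 0.3 0 0 0" --pt "0 0 0 0 0 0"

```text
time_s: 13.3
eef_pos: [0.5413, -0.1814, 0.2077]
tcp_rot: [180.0, -0.1, 175.0]
ft_force: [0.5, 0.1, -1.6]
finger_gap: 0.177
grasp_force: 58.8
```

>>> move_arm --pt "0 0 0.15 0 0 0" --pt "0 0 0.15 0 0 0" --pt "0 0 0.1 0 0 0" --pt "0 0 0 0 0 0"

```text
time_s: 13.7
eef_pos: [0.5414, -0.1815, 0.2]
tcp_rot: [180.0, -0.0, 175.0]
ft_force: [-0.2, 0.4, -1.5]
finger_gap: 0.18
grasp_force: 58.8
```

>>> move_arm --pt "0 0 0.1 0 0 0" --pt "0 0 0.1 0 0 0" --pt "0 0 0.05 0 0 0" --pt "0 0 0 0 0 0"

```text
time_s: 14.1
eef_pos: [0.5415, -0.1815, 0.1951]
tcp_rot: [180.0, -0.0, 175.0]
ft_force: [-0.3, 0.7, -2.3]
finger_gap: 0.175
grasp_force: 58.8
```

>>> move_arm --pt "0 0 0.05 0 0 0" --pt "0 0 0.05 0 0 0" --pt "0 0 0 0 0 0"

```text
time_s: 14.4
eef_pos: [0.5415, -0.1815, 0.1932]
tcp_rot: [180.0, -0.0, 175.0]
ft_force: [0.0, -0.1, -2.6]
finger_gap: 0.18
grasp_force: 58.8
```

>>> move_arm --pt "0 0 0.05 0 0 0" --pt "0 0 0.05 0 0 0" --pt "0 0 0 0 0 0"

```text
time_s: 14.7
eef_pos: [0.5418, -0.1816, 0.192]
tcp_rot: [-180.0, 0.0, 175.0]
ft_force: [-1.1, 0.6, 2.8]
finger_gap: 0.179
grasp_force: 59.4
```

>>> move_arm --pt "0 0 0.05 0 0 0" --pt "0 0 0 0 0 0"

```text
time_s: 14.9
eef_pos: [0.5419, -0.1816, 0.1909]
tcp_rot: [-180.0, 0.0, 175.0]
ft_force: [-0.0, -0.0, 3.8]
finger_gap: 0.18
grasp_force: 59.6
```

Contact came where expected (web on the bar, 28.5 mm down), and the spring is yielding. I'll push to about 10.5 N, which is fz ≈ 8.7 given the -1.8 weight offset.

>>> move_arm --pt "0 0 0.05 0 0 0" --pt "0 0 0.05 0 0 0" --pt "0 0 0.05 0 0 0" --pt "0 0 0 0 0 0" --pt "0 0 0 0 0 0"

```text
time_s: 15.4
eef_pos: [0.5419, -0.1817, 0.1881]
tcp_rot: [-180.0, 0.1, 175.0]
ft_force: [-1.3, 0.5, 6.5]
finger_gap: 0.178
grasp_force: 60.0
```

>>> move_arm --pt "0 0 0.05 0 0 0" --pt "0 0 0.03 0 0 0" --pt "0 0 0 0 0 0" --pt "0 0 0 0 0 0"

```text
time_s: 15.8
eef_pos: [0.542, -0.1817, 0.1868]
tcp_rot: [-180.0, 0.1, 175.0]
ft_force: [-2.5, 1.3, 7.3]
finger_gap: 0.18
grasp_force: 60.2
```

>>> move_arm --pt "0 0 0.04 0 0 0" --pt "0 0 0.03 0 0 0" --pt "0 0 0 0 0 0" --pt "0 0 0 0 0 0"

```text
time_s: 16.2
eef_pos: [0.542, -0.1817, 0.1856]
tcp_rot: [-180.0, 0.1, 175.0]
ft_force: [-2.6, 1.6, 9.3]
finger_gap: 0.182
grasp_force: 60.4
```

Run:
```python
from workcell import r
o=r.get_obs();print(o['ft_force'],o['moment'],o['joint_pos'])
```

```text
[-2.62263631  1.58101962  9.2557119 ] [ 0.3780129   0.76356405 -0.03353368] [-2.50107384e+01  1.27426143e+01 -1.33188531e+01  6.38667438e+01
  4.77134639e-04 -2.00143178e+01]
```

>>> move_arm --pt "0 0 -0.02 0 0 0.3" --pt "0 0 0 0 0 0.5" --pt "0 0 0 0 0 0.5" --pt "0 0 0 0 0 0.5" --pt "0 0 0 0 0 0"

```text
time_s: 16.7
eef_pos: [0.542, -0.1817, 0.186]
tcp_rot: [-180.0, 0.1, 164.2]
ft_force: [-2.1, 1.1, 8.1]
finger_gap: 0.177
grasp_force: 60.3
```

Run:
```python
from workcell import r
o=r.get_obs();print(o['ft_force'],o['moment'],o['joint_pos'])
```

```text
[-2.08069337  1.12470235  8.06612172] [ 0.2460759   0.6897656  -0.02854721] [-2.50122505e+01  1.27281398e+01 -1.32954838e+01  6.39047452e+01
 -2.48912729e-03 -9.16376013e+00]
```

>>> move_arm --pt "0 0 0.02 0 0 0.4" --pt "0 0 0 0 0 0.5" --pt "0 0 0 0 0 0.5" --pt "0 0 0 0 0 0.5" --pt "0 0 0 0 0 0.5" --pt "0 0 0 0 0 0"

```text
time_s: 17.3
eef_pos: [0.542, -0.1818, 0.1857]
tcp_rot: [180.0, 0.1, 149.8]
ft_force: [-2.0, 0.2, 9.7]
finger_gap: 0.176
grasp_force: 60.2
```

Run:
```python
from workcell import r
o=r.get_obs();print(o['ft_force'],o['moment'],o['joint_pos'])
```

```text
[-2.00945639  0.21298129  9.65163673] [ 0.35943491  0.76570844 -0.0155357 ] [-2.50134429e+01  1.27413761e+01 -1.33167815e+01  6.38598725e+01
 -7.24696421e-03  5.23461568e+00]
```

>>> move_arm --pt "0 0 -0.01 0 0 0.5" --pt "0 0 0 0 0 0.5" --pt "0 0 0 0 0 0.5" --pt "0 0 0 0 0 0.5" --pt "0 0 0 0 0 0"

```text
time_s: 17.8
eef_pos: [0.542, -0.1818, 0.1858]
tcp_rot: [180.0, 0.1, 137.8]
ft_force: [-2.6, -0.1, 9.2]
finger_gap: 0.18
grasp_force: 60.2
```

Run:
```python
from workcell import r
o=r.get_obs();print(o['ft_force'],o['moment'],o['joint_pos'])
```

```text
[-2.62165549 -0.11043417  9.20442474] [ 0.29095406  0.73459101 -0.01875779] [-2.50126664e+01  1.27349371e+01 -1.33053244e+01  6.38791494e+01
 -1.03011564e-02  1.72373118e+01]
```

No blocking torque, so it seems past the catch. I'll keep turning.

>>> move_arm --pt "0 0 0 0 0 0.5" --pt "0 0 0 0 0 0.5" --pt "0 0 0 0 0 0.5" --pt "0 0 0 0 0 0.5" --pt "0 0 0 0 0 0"

```text
time_s: 18.3
eef_pos: [0.542, -0.1818, 0.1858]
tcp_rot: [180.0, 0.1, 125.7]
ft_force: [-2.5, 0.7, 8.8]
finger_gap: 0.18
grasp_force: 60.2
```

>>> move_arm --pt "0 0 0 0 0 0.5" --pt "0 0 0 0 0 0.5" --pt "0 0 0 0 0 0.5" --pt "0 0 0 0 0 0.4" --pt "0 0 0 0 0 0"

```text
time_s: 18.8
eef_pos: [0.542, -0.1818, 0.1858]
tcp_rot: [180.0, 0.1, 114.4]
ft_force: [-1.7, 1.1, 9.0]
finger_gap: 0.175
grasp_force: 60.1
```

Run:
```python
from workcell import r
o=r.get_obs();print(o['ft_force'],o['moment'],o['joint_pos'])
```

```text
[-1.65775084  1.0878369   8.97214167] [ 0.2760476   0.69388932 -0.01505105] [-2.50148843e+01  1.27356604e+01 -1.33040391e+01  6.38802525e+01
 -1.55323969e-02  4.06265496e+01]
```

>>> move_arm --pt "0 0 0 0 0 0.4" --pt "0 0 0 0 0 0.4" --pt "0 0 0 0 0 0.4" --pt "0 0 0 0 0 0"

```text
time_s: 19.2
eef_pos: [0.542, -0.1818, 0.1858]
tcp_rot: [180.0, 0.1, 107.2]
ft_force: [-2.6, 0.4, 8.2]
finger_gap: 0.175
grasp_force: 60.1
```

>>> move_arm --pt "0 0 0 0 0 0.3" --pt "0 0 0 0 0 0.3" --pt "0 0 0 0 0 0"

```text
time_s: 19.5
eef_pos: [0.542, -0.1818, 0.1858]
tcp_rot: [180.0, 0.1, 103.6]
ft_force: [-3.0, 0.5, 8.6]
finger_gap: 0.182
grasp_force: 60.2
```

Run:
```python
from workcell import r
o=r.get_obs();print(o['ft_force'],o['moment'],o['joint_pos'])
```

```text
[-2.97081569  0.48661885  8.62226276] [0.27235146 0.74229885 0.06515332] [-2.50144045e+01  1.27335444e+01 -1.33067488e+01  6.38801699e+01
 -2.00486497e-02  5.14112947e+01]
```

>>> move_arm --pt "0 0 0 0 0 0.3" --pt "0 0 0 0 0 0.2" --pt "0 0 0 0 0 0" --pt "0 0 0 0 0 0"

```text
time_s: 19.9
eef_pos: [0.5425, -0.182, 0.186]
tcp_rot: [179.9, 0.1, 100.6]
ft_force: [-1.8, 0.4, 9.0]
finger_gap: 0.183
grasp_force: 60.2
```

Run:
```python
from workcell import r
o=r.get_obs();print(o['ft_force'],o['moment'],o['joint_pos'])
```

```text
[-1.80105521  0.38673557  9.00703447] [0.23843019 0.48270667 0.08140693] [-2.50155088e+01  1.27351336e+01 -1.32796903e+01  6.38400629e+01
 -1.15213635e-02  5.43823745e+01]
```

Now I'll relax the turn slightly within the fork's play, lift out, and look at the knob.

>>> move_arm --pt "0 0 0 0 0 -0.6" --pt "0 0 -0.1 0 0 0" --pt "0 0 -0.2 0 0 0" --pt "0 0 -0.3 0 0 0" --pt "0 0 -0.5 0 0 0" --pt "0 0 -0.5 0 0 0" --pt "0 0 -0.5 0 0 0" --pt "0 0 -0.5 0 0 0"

```text
time_s: 20.7
eef_pos: [0.5416, -0.1816, 0.2373]
tcp_rot: [-180.0, -0.0, 104.2]
ft_force: [-0.3, -0.7, -1.9]
finger_gap: 0.183
grasp_force: 58.8
```

>>> move_arm --pt "0 0 -0.8 0 0 0" --pt "0 0 -0.8 0 0 0" --pt "0 0 0 0 0 0" --pt "0 0 0 0 0 0"

```text
time_s: 21.1
eef_pos: [0.5419, -0.1817, 0.2689]
tcp_rot: [180.0, 0.0, 104.2]
ft_force: [-0.7, 0.7, -2.5]
finger_gap: 0.179
grasp_force: 58.8
```

Run:
```python
from h import *;from workcell import r
o=wrist(r,'w4');print(o['eef_pos'],o['tcp_rot'],o['ft_force'],o['moment'])
p=np.load('w4.npz')['p'];t,_=optics.capture('top')
a=cv2.resize(p[150:260,210:360],(750,550),interpolation=2);a=a[:380];b=cv2.resize(t[215:265,320:375],None,fx=4,fy=4,interpolation=2)
o=np.zeros((590,750,3),np.uint8);o[:380]=a;o[385:585,:220]=b;cv2.imwrite('pics/w4b.png',o)
```

```text
[ 0.54187374 -0.18165992  0.26889847] [1.79953798e+02 3.88813109e-02 1.04200432e+02] [-0.7216088   0.65110724 -2.50968584] [ 0.06991791  0.01677516 -0.05801855]
```

View pics/w4b.png

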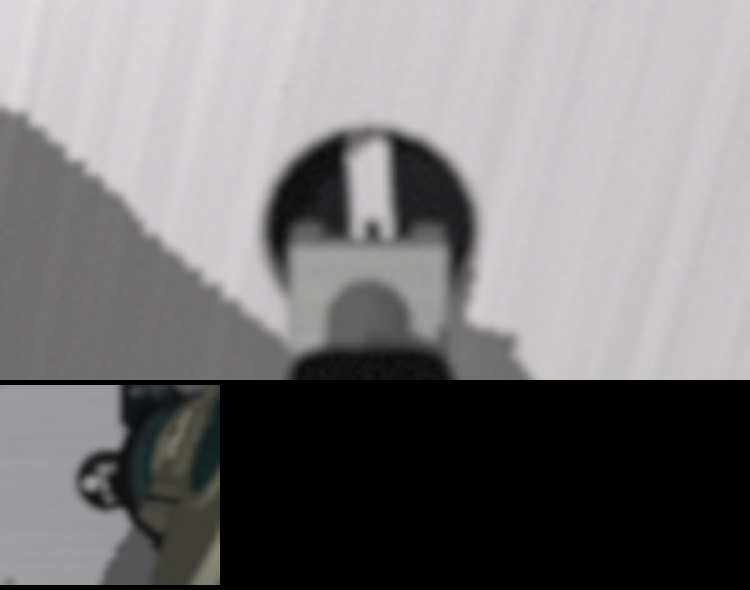

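The bar is in line with the fork within about 3° at tool yaw 104°. That puts the knob at about 1.3 rad, well past 1.08. Next I'll return the key to the holder.

>>> move_arm --pt "0 0 0 0 0 -0.98" --pt "0 0 0 0 0 -0.98" --pt "0 0 0 0 0 -0.98" --pt "0 0 0 0 0 -0.98" --pt "0 0 0 0 0 -0.98" --pt "0 0 0 0 0 -0.98" --pt "0 0 0 0 0 -0.98" --pt "0 0 0 0 0 -0.98"

```text
time_s: 22.0
eef_pos: [0.5409, -0.1813, 0.2671]
tcp_rot: [-180.0, -0.1, 151.5]
ft_force: [-0.2, -0.3, -1.8]
finger_gap: 0.178
grasp_force: 58.9
```

>>> move_arm --pt "0 0 0 0 0 -0.98" --pt "0 0 0 0 0 -0.98" --pt "0 0 0 0 0 0" --pt "0.24 0.98 0 0 0 0" --pt "0.24 0.98 0 0 0 0" --pt "0.24 0.98 0 0 0 0" --pt "0.24 0.98 0 0 0 0" --pt "0.24 0.98 0 0 0 0"

```text
time_s: 22.8
eef_pos: [0.5469, -0.0799, 0.2677]
tcp_rot: [-180.0, -0.1, 162.8]
ft_force: [0.4, 0.3, -1.2]
finger_gap: 0.179
grasp_force: 58.9
```

>>> move_arm --pt "0.24 0.98 0 0 0 0" --pt "0.24 0.98 0 0 0 0" --pt "0.24 0.98 0 0 0 0" --pt "0.24 0.98 0 0 0 0" --pt "0.24 0.98 0 0 0 0" --pt "0.24 0.98 0 0 0 0" --pt "0.24 0.98 0 0 0 0" --pt "0.24 0.98 0 0 0 0"

```text
time_s: 23.6
eef_pos: [0.556, 0.0812, 0.2677]
tcp_rot: [-180.0, -0.1, 162.9]
ft_force: [-0.3, 0.3, -2.0]
finger_gap: 0.18
grasp_force: 58.9
```

>>> move_arm --pt "0.24 0.98 0 0 0 0" --pt "0.24 0.98 0 0 0 0" --pt "0.24 0.98 0 0 0 0" --pt "0.24 0.98 0 0 0 0" --pt "0 0 0 0 0 0" --pt "0 0 0 0 0 0" --pt "0 0 0 0 0 0"

```text
time_s: 24.3
eef_pos: [0.5607, 0.1603, 0.2681]
tcp_rot: [-180.0, -0.0, 162.9]
ft_force: [-0.3, 0.0, -2.2]
finger_gap: 0.18
grasp_force: 58.9
```

Run:
```python
from h import *;from workcell import r
o=wrist(r,'w5');T=tcpT(o);print(o['eef_pos'],o['tcp_rot'],o['ft_force'],o['moment'])
d=np.array([.561,.1616,.125])-o['eef_pos'];print('units',T[:3,:3].T@d/.02)
c=optics.camera_params('wrist');K=c['K'];p=np.load('w5.npz')['p']
def proj(pt):
    q=(np.linalg.inv(c['mount'])@np.r_[pt,1])[:3];th=np.arctan2(np.hypot(q[0],q[1]),q[2]);n=q[:2]/np.hypot(*q[:2]);return n*th*K[0,0]+K[:2,2]
b=cv2.resize(p[150:240,235:335],None,fx=6,fy=6,interpolation=2)
for x,y in((.011,.0115),(.011,-.0115),(.011,.0065),(.011,-.0065)):
    cv2.circle(b,tuple(((proj([x,y,.115])-[235,150]+.5)*6).astype(int)),3,(0,0,255),-1)
Rh=Ro.from_euler('z',-17,degrees=True).as_matrix()
for x in(-.014,.014):
  for y in(-.014,.014):
    w=np.r_[Rh@[x,y,0]+[.561,.1608,.045],1];cv2.circle(b,tuple(((proj((np.linalg.inv(T)@w)[:3])-[235,150]+.5)*6).astype(int)),3,(0,255,0),-1)
cv2.imwrite('pics/w5b.png',b)
```

```text
[0.56071384 0.16027741 0.26808163] [-1.79951469e+02 -3.85940490e-02  1.62923263e+02] [-0.34659754  0.04788988 -2.15515832] [ 0.0249605  -0.01036376  0.00639485]
units [9.22704514e-04 7.34751485e-02 7.15402406e+00]
```

View pics/w5b.png

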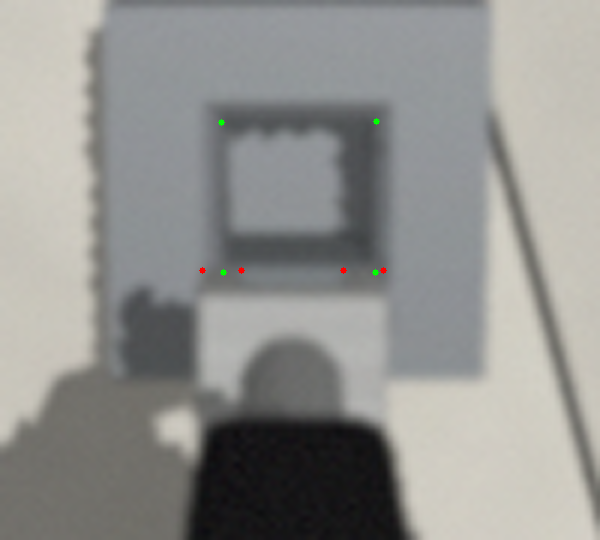

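The pocket, with its chamfered rim at columns 207–388 of the crop, lines up with the fork within 0.5 mm. I'll lower it in.

>>> move_arm --pt "0 0.02 0.9 0 0 0" --pt "0 0 0.9 0 0 0" --pt "0 0 0.9 0 0 0" --pt "0 0 0.9 0 0 0" --pt "0 0 0.9 0 0 0" --pt "0 0 0.5 0 0 0" --pt "0 0 0.3 0 0 0" --pt "0 0 0 0 0 0"

```text
time_s: 25.15
eef_pos: [0.5607, 0.1609, 0.1619]
tcp_rot: [-180.0, -0.1, 163.0]
ft_force: [-0.3, -0.6, -1.6]
finger_gap: 0.182
grasp_force: 59.0
```

>>> move_arm --pt "0 0 0.3 0 0 0" --pt "0 0 0.3 0 0 0" --pt "0 0 0.3 0 0 0" --pt "0 0 0 0 0 0"

```text
time_s: 25.55
eef_pos: [0.5604, 0.1612, 0.1435]
tcp_rot: [-180.0, -0.1, 163.0]
ft_force: [0.7, -0.2, -2.4]
finger_gap: 0.181
grasp_force: 59.0
```

>>> move_arm --pt "0 0 0.3 0 0 0" --pt "0 0 0.3 0 0 0" --pt "0 0 0.15 0 0 0" --pt "0 0 0.1 0 0 0" --pt "0 0 0 0 0 0"

```text
time_s: 26.05
eef_pos: [0.5608, 0.1613, 0.1271]
tcp_rot: [-180.0, -0.0, 163.0]
ft_force: [0.1, 0.4, -1.9]
finger_gap: 0.177
grasp_force: 59.0
```

>>> move_arm --pt "0 0 0.05 0 0 0" --pt "0 0 0.05 0 0 0" --pt "0 0 0 0 0 0" --pt "0 0 0 0 0 0"

```text
time_s: 26.45
eef_pos: [0.5612, 0.1613, 0.1256]
tcp_rot: [180.0, 0.0, 163.0]
ft_force: [0.9, -0.4, -2.8]
finger_gap: 0.18
grasp_force: 59.0
```

>>> move_arm --pt "0 0 0.04 0 0 0" --pt "0 0 0 0 0 0" --pt "0 0 0 0 0 0"

```text
time_s: 26.75
eef_pos: [0.5614, 0.1613, 0.1251]
tcp_rot: [180.0, 0.0, 163.0]
ft_force: [-0.2, 0.9, 0.3]
finger_gap: 0.181
grasp_force: 59.2
```

>>> move_arm --pt "0 0 0 0 0 0" --pt "0 0 0 0 0 0" --pt "0 0 0 0 0 0" --pt "0 0 0 0 0 0" --pt "0 0 0 0 0 0" --pt "0 0 0 0 0 0" --pt "0 0 0 0 0 0" --pt "0 0 0 0 0 0" --claw 80

```text
time_s: 27.55
eef_pos: [0.5611, 0.1613, 0.1247]
tcp_rot: [-180.0, -0.0, 163.0]
ft_force: [-0.1, -0.3, 0.6]
finger_gap: 0.684
grasp_force: 0.0
```

>>> move_arm --pt "0 0 -0.5 0 0 0" --pt "0 0 -1 0 0 0" --pt "0 0 -1 0 0 0" --pt "0 0 -1 0 0 0" --pt "0 0 -1 0 0 0" --pt "0 0 -1 0 0 0" --pt "0 0 -0.5 0 0 0" --pt "0 0 0 0 0 0"

```text
time_s: 28.35
eef_pos: [0.5624, 0.1616, 0.2471]
tcp_rot: [179.9, 0.2, 163.0]
ft_force: [-0.3, 0.1, -0.5]
finger_gap: 0.689
grasp_force: 0.0
```

>>> move_arm --pt "-0.8 0 0 0 0 0" --pt "-0.8 0 0 0 0 0" --pt "-0.8 0 0 0 0 0" --pt "-0.8 0 0 0 0 0" --pt "0 0 0 0 0 0" --pt "0 0 0 0 0 0"

```text
time_s: 28.95
eef_pos: [0.622, 0.1422, 0.2431]
tcp_rot: [-179.9, -0.2, 163.0]
ft_force: [-0.3, 0.7, 0.1]
finger_gap: 0.683
grasp_force: 0.0
```

Run:
```python
from h import *;from workcell import r
o=wrist(r,'w6');print(o['eef_pos'],o['ft_force'],o['grasp_force'])
p=np.load('w6.npz')['p'];t,_=optics.capture('top')
q=np.zeros((560,560,3),np.uint8);q[:340]=p[:340];b=cv2.resize(t[215:265,320:375],None,fx=4,fy=4,interpolation=2);q[345:545,:220]=b;cv2.imwrite('pics/w6b.png',q)
```

```text
[0.62204356 0.14222386 0.24308002] [-0.34544835  0.67551737  0.09517804] 0.0
```

View pics/w6b.png

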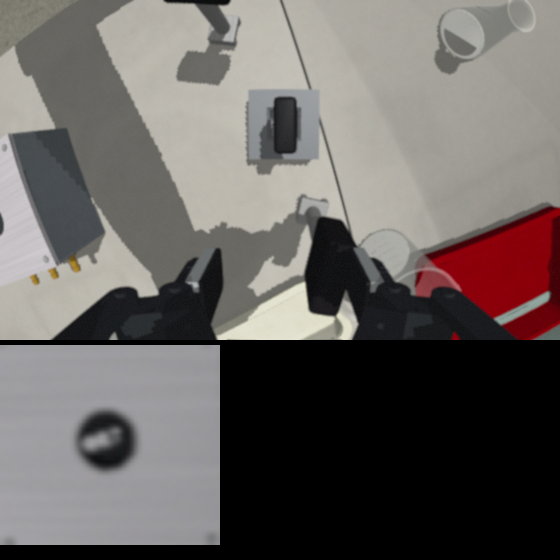

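The key stands upright in its holder at (285,125). In the top view the bar lies across the opening, at about 75°. I'll move up clear of everything before handing in.

>>> move_arm --pt "0 0 -1 0 0 0" --pt "0 0 -1 0 0 0" --pt "0 0 -1 0 0 0" --pt "0 0 0 0 0 0" --pt "0 0 0 0 0 0" --pt "0 0 0 0 0 0"

```text
time_s: 29.65
eef_pos: [0.6213, 0.1427, 0.3032]
tcp_rot: [-179.9, -0.1, 163.0]
ft_force: [-0.1, -0.7, -0.6]
finger_gap: 0.686
grasp_force: 0.0
```

Run:
```python
from workcell import r,order
o=r.get_obs();print(o['eef_pos'],o['ft_force'],o['qd'].round(2));print(order.sign_off())
```

```text
[0.62132344 0.14268379 0.30321791] [-0.09285135 -0.71300724 -0.61252767] [-0.08  0.46 -0.29  0.04  0.07 -0.02]
the job is handed in; nothing more can be done
None
```

Job handed in at about 30 s, verdict not shown: the knob measured about 1.3 rad by camera (1.08 needed), push on the knob stayed near 11.5 N at most, and the key is back upright and released in its holder.

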